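# Screen the balance and crack the sticky sample pot

### The job

Take the grey splash panel out of its slotted rack and lean it, foot on the table, about the middle of the steel rest's crossbar and parallel to it, on the side facing the sample pot, and let go of it. Then take the pot's hinged lid by its bar handle, pull until the sticky gasket lets go and hold the lid slightly open, its front lip about 3 cm up, never letting it fly wide open. Finish while still holding the lid like that, and leave the glassware and small things where they stand.

Things in the scene. Friction and masses are not known exactly. Their poses are not given: they have to be found in the camera images.
- panel: Flat grey plastic splash panel, 160 mm (its x) by 12 mm thick (its y) by 170 mm tall (its z), about 0.26 kg, loose. Origin: centre of its underside (lower edge); z points to its top edge. It starts upright in the rack, free at its upper 120 mm, so it can be pinched across its thickness at the top edge from above.
- rack: Black plastic rack, fixed, base 170 x 90 mm and 8 mm thick, with an 18 mm wide slot along its x between two cheeks (120 mm long, tops 50 mm above the table). Origin: centre of its underside, under the slot. The panel stands on the 8 mm base; lift it straight up at least 50 mm to clear the cheeks.
- rest: Steel rest, fixed: a round crossbar (12 mm diameter, 200 mm between posts, along x of the rest) with its axis 90 mm above the table, straight above the origin; posts at both ends. Its foot plate (75 mm deep) lies only on the +y side. The -y side faces the pot: there the table is free, and the panel leans there with its top towards +y. Origin: on the table under the middle of the crossbar.
- crossbar (a point): Middle of the rest's crossbar, on its axis, 90 mm above the table.
- pot: Round aluminium sample pot with a round steel lid, fixed to the table; body 170 mm diameter, lid 190 mm diameter and 10 mm thick, its top 112 mm above the table. The hinge is at its +x side, the lid's handle at its -x side. Origin: centre of its underside.
- handle (a point): Middle of the lid's handle: a straight round black bar, 12 mm diameter, 76 mm clear between two posts, along y of the pot, on the lid 62 mm to the -x side of the pot's axis, 150 mm above the table and 38 mm above the lid's top when shut. Moves with the lid.
- hinge (a point): Middle of the lid's hinge axis, which runs along y of the pot: 100 mm to the +x side of the pot's axis, 106 mm above the table. The handle's bar is 162 mm in front of it and 44 mm above it when the lid is shut; the lid's front lip is 195 mm from it.
- lid (a joint): Opening angle of the lid (rad): 0 shut, grows as the handle side rises, stop at 0.7. The gasket sticks: the upward pull needed at the handle climbs to 10 to 15 N while the lid hardly moves (under 2 mm), then falls within the next 5 mm (0.04 rad) to 2 or 3 N, the lid's weight. Let go, the lid drops back nearly shut (below 0.06 rad). 0.15 rad is about 3 cm at the front lip.
- flask: Green glass conical flask, 76 mm diameter, 108 mm tall, loose bystander. Origin: centre of its underside.
- beaker: White ceramic beaker, 68 mm diameter, 85 mm tall, loose bystander. Origin: centre of its underside.
- bottle: Amber bottle, 60 mm diameter, 130 mm tall, loose bystander. Origin: centre of its underside.
- jar: Small white jar, 44 mm diameter, 50 mm tall, loose bystander. Origin: centre of its underside.
- stopper: Black rubber stopper, 34 mm diameter, 30 mm tall, loose bystander. Origin: centre of its underside.
- spatula: Spatula, 150 mm long, lying flat, loose bystander. Origin: underside, x along its length.
- dish: Small white dish, 70 mm diameter, 20 mm tall, loose bystander. Origin: centre of its underside.
Not all that is in view belongs to the job. There is more than one size of the panel; the one meant has the size given above.

How it is judged (in metres and radians):
On the way, in this order (a step that is already met when the one before it is completed fails the run):
1. the panel leans against the crossbar on the pot's side, let go, the lid still shut (angle between panel's own z axis and vertical between 0.12 and 0.6 rad and contact force between panel and rest above 0.05 N and height (world z) of panel below 0.01 m and y of panel in the frame of rest between -0.1 and -0.01 m and x of panel in the frame of rest between -0.05 and 0.05 m and angle between the x axis of panel and the x axis of rest, either way round below 0.25 rad and contact force between the fingers and panel below 0.05 N and linear speed of panel below 0.02 m/s and value of joint lid below 0.03 rad), for 0.3 s.
2. the seal is broken and the lid held slightly open (value of joint lid between 0.1 and 0.27 rad), for 0.3 s.
At the end, for the whole second after the job is handed in: The panel stands with its lower edge on the table on the pot's side of the rest, leaning 7 to 34 degrees onto the crossbar, within 50 mm of its middle and 14 degrees of parallel, not touched by the fingers, while the fingers hold the lid still at 0.10 to 0.27 rad (front lip 20 to 52 mm up) (all of step 2 and angle between panel's own z axis and vertical between 0.12 and 0.6 rad and contact force between panel and rest above 0.05 N and height (world z) of panel below 0.01 m and y of panel in the frame of rest between -0.1 and -0.01 m and x of panel in the frame of rest between -0.05 and 0.05 m and angle between the x axis of panel and the x axis of rest, either way round below 0.25 rad and contact force between the fingers and panel below 0.05 N and linear speed of panel below 0.02 m/s and contact force between the fingers and pot above 0.5 N and contact force between panel and pot below 0.05 N and velocity of joint lid between -0.05 and 0.05 rad/s); the arm keeps its last pose, push and grip.
It fails at once if the lid is thrown wide open (past 0.45 rad, front lip about 85 mm up) (value of joint lid above 0.45 rad).
It fails at once if a bystander is shoved more than 30 mm or knocked over (distance of any of flask, beaker, bottle, jar, stopper, spatula, dish from where it was at the start of the episode above 0.03 m or angle between any of flask, beaker, bottle, jar, stopper, spatula, dish's own z axis and vertical above 0.5 rad).
It also fails if it takes over 58 s, if anything falls off the work surface, if the arm or the gripper's body presses on something with over 40 N, if the wrist force passes 120 N, or if a joint passes its speed limit or range.

### The arm

A 6-joint arm with a two-finger parallel gripper is mounted at the origin on the work surface. World frame = base frame: x ahead of the robot, y to its left, z up, the work surface at z = 0. Lengths are in mm, angles in rad, forces in N, time in s.
With the tool pointing down it reaches from about 300 to 750 mm from the base axis. Payload 8.5 kg.
Tool frame: the origin (TCP) lies at the very end of the fingers, on their centre line; the grasp point (between the pads) lies 19 mm behind it; z points along the fingers, y is the direction in which the jaws open and shut (so a half turn about z gives the same grasp; the last joint's range is limited). The gripper opens to 85 mm and grips with 20 to 120 N. Pads are 22 mm wide; open, the fingers measure 114 mm over their backs; the gripper's body (76 mm by 85 mm) begins 54 mm behind the grasp point. The pads swing forward as they close: fully open they stand 13 mm farther back than shut.
Start: joints at [-1.46, 0.381, 1.297, -0, 1.464, -0.215], TCP at [176.031, -521.05, 231.322] pointing down, gripper open.
Joint ranges: [-3.11, 3.11], [-0.89, 2.33], [0.22, 2.48], [-1.42, 4.56], [0.17, 2.85], [-2.88, 2.88]. Speed limits (rad/s): [2.39, 2.39, 3.14, 3.14, 3.14, 3.14].

### API

Orientations are given as a rotation vector (axis times angle).
In Python, from station import state, read_camera, get_calibration, job_done, recognise gives the robot as it stands.
- The arm moves only by the shell command python3 -m handwheel 'ROWS'. ROWS is JSON, a list of rows, each a list of 3 entries, a list of its own where there are three numbers: the finger opening in mm, from 0 to 85.4, then the shift along the tool's x, y, z in mm, then the turn, a rotation vector about the tool's x, y, z in units of 6 degrees (1.0 is 6 degrees). A call has 1 to 10 rows; each row is the pose to reach, as a shift and turn from the pose commanded when the call began, along the tool's axes at that moment; what a row does not reach only later rows make up. A row lasts 1/8 s, in which the tool goes at most 62.5 mm and 10.7 degrees, less where a joint would pass 70% of its speed; a pose out of reach is approached as far as the arm can. A call with a gripper value outside its range is refused whole. The fingers move at their own pace and stop on an object; the grip force is fixed at half the most. Time passes only in rows, so rows that repeat a pose let the fingers close. It gives the time, the measured TCP pose, the force and the opening at its end, in the units of the state.
- state(): the state, without advancing time (a new reading comes with each control period).
- read_camera(name): name is "side" or "top" or "wrist"; returns (picture, depth): 400x640x3 uint8, red, green, blue; 400x640 float32, mm along the optical axis (not along the pixel's ray), 0 where there is no reading.
- get_calibration(name): a dict with "fx", "fy", "cx", "cy" (pixels), "R" (3x3) and "t" (3): a world point X has camera coordinates R X + t; the wrist camera has in their place "T_tool_cam" (4x4, takes a point from camera to tool coordinates, whose origin is the TCP and whose axes are the flange's). Camera axes: x right, y down, z forward; pixel columns grow to the right and rows downward; lengths in mm; the calibration is good to about 2 mm. A picture is of the moment at which its call begins: read the wrist's pose just before it. get_calibration takes no time and is no camera call.
- job_done(): hands the job in, once; it reports no verdict.
Trained networks look in the newest picture that a camera, given by its name, has taken for a name from the list of things; names that differ only in an ending like _2 or _b are one class to them, and where a whole thing is asked for, a point or a joint stands for the part that bears it (a point fixed in the world has none). Each returns a list of dicts, best first, with "conf" (0 to 1); they miss things now and then, are a little off and sometimes report something else, mostly with a low value. They report only what shows in the picture. A call takes as long as a camera call. They do not tell look-alikes from the thing itself.
- recognise(camera, thing): "at" ([row, column] in pixels, amid what is visible of it).
The state is a dict: "time": time; "joints": joint angles; "qd": joint speeds; "joint_torque": joint torques, N m; "tcp_pos": TCP position; "tool_rot": TCP orientation; "ft_force": force on the tool from outside, world axes, zero at the start; "ft_torque": the same for the moment, N m; "finger_gap": opening from 0.0 (shut) to 1.0 (fully open).
Only numpy, scipy, OpenCV 4.12 (cv2) and the standard library are available. Lean on these libraries where they do the work, as an engineer would, in place of code of your own. Each camera call takes 0.05 s, during which the arm holds its last target. There are 200 camera calls.

## Working session

There is one attempt and no reset: what is moved stays moved. The work goes in short steps, Python scripts to look and compute and a shell command to move; the robot and the scene stay as the last step left them, time stands still between calls to the robot, and variables do not carry over. Pictures are saved under pics/ and viewed, about 8 in all and at most 12, crops included, and the job is handed in when it is done.

```bash
mkdir -p pics; cat > h.py <<'E'
import numpy as np, cv2
from scipy.spatial.transform import Rotation as Ro
from station import *
def world(cam,d,r,c,st=None):
    k=get_calibration(cam); z=d[int(r),int(c)]
    p=np.array([(c-k['cx'])/k['fx']*z,(r-k['cy'])/k['fy']*z,z])
    if 'R' in k: return np.array(k['R']).T@(p-np.array(k['t']))
    T=np.array(k['T_tool_cam']); st=st or state()
    return Ro.from_rotvec(st['tool_rot']).apply(T[:3,:3]@p+T[:3,3])+st['tcp_pos']
def cloud(cam,d,st=None):
    k=get_calibration(cam); r,c=np.indices(d.shape)
    p=np.stack([(c-k['cx'])/k['fx']*d,(r-k['cy'])/k['fy']*d,d],-1)
    if 'R' in k: return (p-np.array(k['t']))@np.array(k['R'])
    T=np.array(k['T_tool_cam']); st=st or state()
    return (p@T[:3,:3].T+T[:3,3])@Ro.from_rotvec(st['tool_rot']).as_matrix().T+st['tcp_pos']
E
python3 - <<'E'
from h import *
np.set_printoptions(precision=1,suppress=True)
ims=[]
for cam in ['top','side']:
    im,d=read_camera(cam); cv2.imwrite(f'pics/{cam}0.png',im[...,::-1]); np.save(f'{cam}0.npy',d)
    for th in ['panel','rack','rest','pot','handle','flask','beaker','bottle','jar','stopper','spatula','dish']:
        for x in recognise(cam,th)[:3]:
            r,c=x['at']; print(cam,th,round(x['conf'],2),int(r),int(c),world(cam,d,r,c))
s=state();print(s['time'],s['tcp_pos'],s['tool_rot'])
E
```

```text
top panel 0.86 214 179 [471.3 358.6 172.4]
top panel 0.55 153 161 [664.  449.2  72.4]
top panel 0.45 276 190 [295.6 343.3 110.3]
top rack 0.92 220 202 [462.7 336.3   9.4]
top rack 0.36 120 271 [756.7 110.8 100.2]
top rest 0.8 196 267 [534.4 131.1   9.6]
top pot 0.58 176 402 [ 579.8 -279.9  115.5]
top handle 0.89 170 405 [ 598.  -291.8  110.3]
top flask 0.75 121 311 [763.1 -13.2  65.4]
top flask 0.5 221 203 [458.3 336.    8.1]
top beaker 0.84 113 218 [803.3 287.8  26.3]
top beaker 0.73 120 268 [757.4 118.9 101.3]
top bottle 0.91 117 270 [758.8 108.7 123.8]
top jar 0.46 222 342 [ 448.3 -102.6   50.1]
top stopper 0.63 143 209 [705.8 313.   29.6]
top spatula 0.95 163 462 [ 635.9 -502.8    1. ]
top dish 0.92 235 358 [ 408.6 -157.7    5.7]
top dish 0.2 175 399 [ 581.1 -270.1  115.8]
side panel 0.81 319 436 [298.9 362.6  59.8]
side panel 0.72 341 260 [661.9 458.2  91.9]
side panel 0.71 301 348 [487.5 372.2 120. ]
side rack 0.7 343 353 [475.7 388.7  11.5]
side rack 0.39 154 312 [ 594.3 -282.3  114.3]
side rest 0.6 259 325 [545.1 108.9  11.8]
side pot 0.74 209 357 [456.5 -91.2  34. ]
side pot 0.55 169 313 [ 586.7 -186.4  114.4]
side handle 0.64 155 314 [ 587.3 -280.1  112.7]
side handle 0.22 262 322 [550.5 122.2  12.7]
side flask 0.58 218 242 [774.2   0.6  66.6]
side flask 0.54 156 311 [ 595.9 -270.   115.2]
side beaker 0.78 289 216 [781.7 303.7  85.2]
side beaker 0.16 261 324 [546.6 121.9  15.5]
side bottle 0.66 247 235 [769.  141.2  75. ]
side jar 0.78 207 358 [451.8 -81.3  47.4]
side stopper 0.48 318 245 [718.5 332.1  24.7]
side stopper 0.48 261 327 [537.6 117.4  13.9]
side stopper 0.34 293 219 [777.5 303.4  73.4]
side dish 0.47 201 372 [ 407.9 -169.7   10.2]
1.3 [ 176.  -521.   231.3] [-3.1 -0.5  0. ]
```

View pics/top0.png

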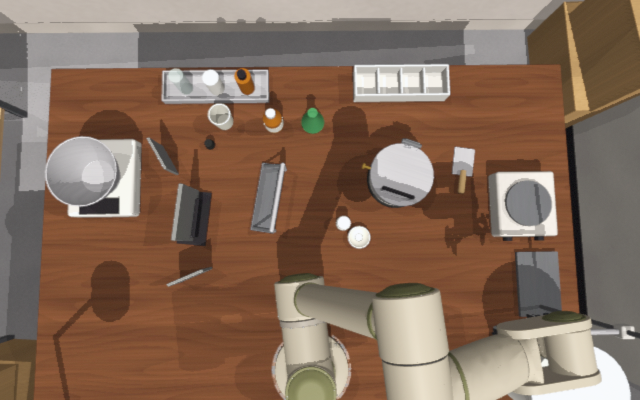

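View pics/side0.png

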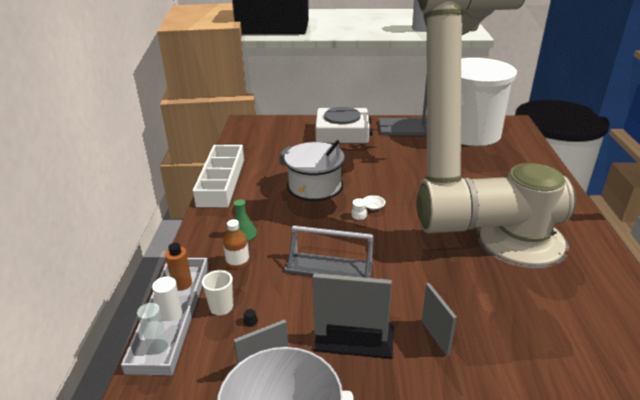

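The top picture shows panel-like things at (214,179) in the rack, at (153,161) and at (276,190), both of these standing free and smaller. The one in the rack, with its top near z = 172–178, fits the description. The rest is at (196,270), the pot at (176,402) and the handle at (193,398).

```bash
cat > fit.py <<'E'
from h import *
np.set_printoptions(precision=1,suppress=True)
def line(P,name):
    m=P.mean(0); r=cv2.minAreaRect(P[:,:2].astype(np.float32)); u=np.linalg.svd((P-m)[:,:2],full_matrices=False)[2][0]
    t=(P-m)[:,:2]@u
    print(name,len(P),'mean',m,'rect c',np.array(r[0]),np.array(r[1]),'dir deg',np.degrees(np.arctan2(u[1],u[0])),'ends',m[:2]+u*t.min(),m[:2]+u*t.max(),'z',np.percentile(P[:,2],[2,50,98]))
if __name__=='__main__':
  for cam in ['top','side']:
    d=np.load(cam+'0.npy'); W=cloud(cam,d); x,y,z=W[...,0],W[...,1],W[...,2]; ok=d>0
    box=lambda x0,x1,y0,y1,z0,z1: W[ok&(x>x0)&(x<x1)&(y>y0)&(y<y1)&(z>z0)&(z<z1)]
    line(box(370,580,280,430,140,190),cam+' panel upper')
    line(box(370,580,280,430,170,190),cam+' panel top')
    line(box(370,580,280,430,60,110),cam+' panel low')
    line(box(370,580,240,430,43,55),cam+' cheeks')
    line(box(570,760,400,520,40,190),cam+' decoy1')
    line(box(200,400,300,440,40,190),cam+' decoy2')
    line(box(430,660,30,180,80,105),cam+' crossbar')
    line(box(430,660,30,180,4,15),cam+' foot')
    line(box(480,720,-400,-150,137,165),cam+' handle')
    line(box(480,720,-400,-150,106,118),cam+' lid')
    line(box(680,850,-330,-200,70,105),cam+' hinge?')
  im=cv2.imread('pics/top0.png'); s=cv2.imread('pics/side0.png')
  a=cv2.resize(im[140:260,150:300],None,fx=4,fy=4); b=cv2.resize(im[130:220,355:445],(480,480)); cv2.imwrite('pics/crop1.png',cv2.resize(np.hstack([a[:480],b]),(800,356)))
E
python3 fit.py
```

```text
top panel upper 482 mean [479.1 362.3 167.3] rect c [480.  364.7] [ 14.8 159.7] dir deg 173.5747286277944 ends [559.  353.3] [400.4 371.1] z [141.1 173.5 180.2]
top panel top 279 mean [479.5 364.3 176.2] rect c [480.  364.8] [ 14.1 159.7] dir deg 173.6331469970981 ends [559.3 355.4] [400.6 373.1] z [170.8 176.4 180.8]
top panel low 267 mean [478.  359.5  85.3] rect c [478.9 359.2] [  3.9 158.7] dir deg 173.5992194936415 ends [557.8 350.6] [400.1 368.2] z [ 61.4  85.  108.2]
top cheeks 229 mean [470.2 352.9  48.6] rect c [476.2 351.9] [ 19.  154.9] dir deg 173.79497983427657 ends [553.3 343.9] [399.3 360.6] z [43.3 48.6 54.1]
top decoy1 295 mean [656.8 445.6  89.8] rect c [658.9 449.3] [110.7   9.9] dir deg -150.487814747143 ends [708.2 474.6] [611.9 420.1] z [ 43.4  95.1 117. ]
top decoy2 156 mean [294.5 353.3 103.3] rect c [293.4 357.8] [  8.3 109.5] dir deg 112.42946659597384 ends [313.6 306.9] [271.8 408.1] z [ 48.  113.2 118.3]
top crossbar 265 mean [529.5  93.6  93.7] rect c [530.3  94. ] [ 12.1 200.4] dir deg 170.1613281213279 ends [628.9  76.4] [431.4 110.6] z [88.1 93.9 98.7]
[... 1706 characters left out ...]
 ends [634.1  81.6] [429.  117.3] z [ 81.9  95.3 100.2]
side foot 1268 mean [545.8 124.   11.6] rect c [545.2 105.4] [147.  229.4] dir deg 175.9400688349792 ends [664.7 115.5] [429.8 132.2] z [ 4.2 12.9 14.9]
side handle 90 mean [ 532.7 -248.   153.6] rect c [ 533.1 -253.3] [105.6  13.4] dir deg 70.66552709932944 ends [ 513.5 -302.5] [ 548.5 -202.9] z [137.8 155.1 161.7]
side lid 1379 mean [ 596.5 -266.8  113.9] rect c [ 589.8 -277.9] [190.8 193.3] dir deg 132.31441497766312 ends [ 667.6 -345. ] [ 533.8 -198. ] z [108.  114.1 117.5]
side hinge? 46 mean [ 693.8 -287.3   88. ] rect c [ 693.2 -287.6] [ 9.  21.6] dir deg 154.806919898022 ends [ 703.2 -291.7] [ 683.6 -282.5] z [ 73.9  86.8 103.4]
```

View pics/crop1.png

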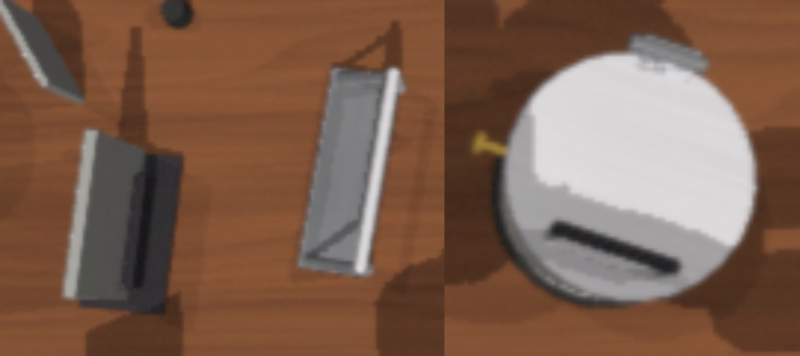

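```bash
cat > go.py <<'E'
from h import *
np.set_printoptions(precision=2,suppress=True)
def frame(ang,theta=0.,flip=False):
    """tool down; tool y along the panel normal; ang=deg of panel x dir; theta tilts top to +normal"""
    a=np.radians(ang); u=np.array([np.cos(a),np.sin(a),0]); n=np.array([-u[1],u[0],0])
    if flip: u,n=-u,-n
    s=-1 if flip else 1
    z=np.array([0,0,1.])*-np.cos(theta)-np.sin(theta)*n*s
    y=np.cross(z,u); return np.stack([u,y,z],1)
def rel(p,R):
    s=state(); R0=Ro.from_rotvec(s['tool_rot']); sh=R0.inv().apply(np.array(p)-s['tcp_pos'])
    return sh, np.degrees((R0.inv()*Ro.from_matrix(R)).as_rotvec())/6
E
python3 - <<'E'
from go import *
s=state(); print(s['tcp_pos'],Ro.from_rotvec(s['tool_rot']).as_matrix(), s['joints'])
for f in (0,1):
  print(rel([481,366,260],frame(-6.4,0,f)))
E
```

```text
[ 176.03 -521.05  231.32] [[ 0.95  0.32 -0.  ]
 [ 0.32 -0.95  0.  ]
 [-0.   -0.   -1.  ]] [-1.46  0.38  1.3  -0.    1.46 -0.22]
(array([ 572.86, -742.76,  -28.68]), array([-0.  ,  0.  ,  4.18]))
(array([ 572.86, -742.76,  -28.68]), array([ -0.  ,  -0.  , -25.82]))
```

```bash
python3 -m handwheel '[[85,[57,-74,-30],[0,0,0.4]],[85,[115,-149,-30],[0,0,0.8]],[85,[172,-223,-30],[0,0,1.3]],[85,[229,-297,-30],[0,0,1.7]],[85,[286,-371,-30],[0,0,2.1]],[85,[344,-446,-30],[0,0,2.5]],[85,[401,-520,-30],[0,0,2.9]],[85,[458,-594,-30],[0,0,3.3]],[85,[515,-668,-30],[0,0,3.8]],[85,[573,-743,-30],[0,0,4.18]]]'
python3 - <<'E'
from go import *
print(rel([481,366,260],frame(-6.4)), state()['joints'])
E
```

```text
time: 2.55
tcp_pos: [378.5, 69.1, 261.2]
tool_rot: [3.136, -0.178, 0.002]
ft_force: [1.4, -0.4, 0.5]
finger_gap: 0.99
(array([  68.31, -306.63,    1.22]), array([ 0.  , -0.01, -0.02])) [-0.13  0.06  1.64 -0.    1.44  1.55]
```

```bash
python3 -m handwheel '[[85,[68,-307,1],[0,0,0]],[85,[68,-307,1],[0,0,0]],[85,[68,-307,1],[0,0,0]],[85,[68,-307,1],[0,0,0]],[85,[68,-307,1],[0,0,0]],[85,[68,-307,1],[0,0,0]],[85,[68,-307,1],[0,0,0]]]'
python3 - <<'E'
from go import *
from fit import line
s=state(); im,d=read_camera('wrist'); cv2.imwrite('pics/w1.png',im[...,::-1]); W=cloud('wrist',d,s); x,y,z=W[...,0],W[...,1],W[...,2]
m=(d>0)&(x>370)&(x<590)&(y>300)&(y<430)&(z>168)&(z<186); line(W[m],'top'); 
m=(d>0)&(x>370)&(x<590)&(y>300)&(y<430)&(z>60)&(z<150); line(W[m],'mid'); print(s['tcp_pos'],s['joints'],s['time'])
E
```

```text
time: 3.42
tcp_pos: [479.8, 364.1, 259.5]
tool_rot: [3.136, -0.175, -0.001]
ft_force: [0.3, -0.0, -0.7]
finger_gap: 0.999
top 2631 mean [490.2 365.  178.9] rect c [482.7 366. ] [ 11.9 159.4] dir deg 173.54447088057054 ends [561.9 356.9] [403.6 374.9] z [177.1 178.9 180.4]fit.py:4: RuntimeWarning: Mean of empty slice.
  m=P.mean(0); r=cv2.minAreaRect(P[:,:2].astype(np.float32)); u=np.linalg.svd((P-m)[:,:2],full_matrices=False)[2][0]
  ret = um.true_divide(
Traceback (most recent call last):
  File "fit.py", line 4, in line
    m=P.mean(0); r=cv2.minAreaRect(P[:,:2].astype(np.float32)); u=np.linalg.svd((P-m)[:,:2],full_matrices=False)[2][0]
                                                                  ~~~~~~~~~~~~~~~~~~~~~~~~~~~~~~~~~~~~~~~~~~~~~~~~~^^^
IndexError: index 0 is out of bounds for axis 0 with size 0
```

View pics/w1.png

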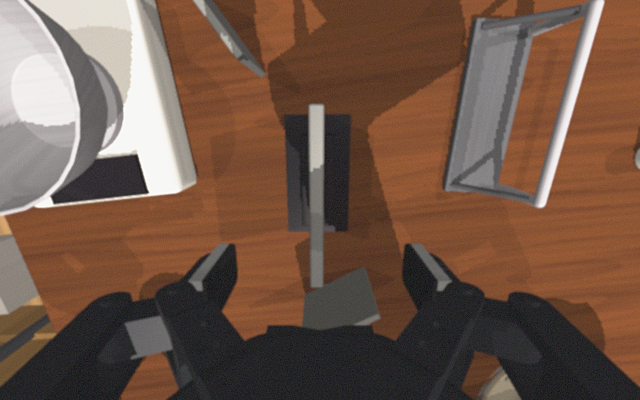

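The wrist picture shows the panel's top edge between the fingers, from (105,316) to (285,316), and the rest at (100,540). The edge measures 159 × 12 mm and stands 179 mm high, so this is the right panel. Now I go down and grip.

```bash
python3 -m handwheel '[[85,[2.7,-2.2,40],[0,0,0]],[85,[2.7,-2.2,85],[0,0,0]],[85,[2.7,-2.2,121],[0,0,0]],[85,[2.7,-2.2,121],[0,0,0]],[5,[2.7,-2.2,121],[0,0,0]],[5,[2.7,-2.2,121],[0,0,0]],[5,[2.7,-2.2,121],[0,0,0]],[5,[2.7,-2.2,121],[0,0,0]],[5,[2.7,-2.2,121],[0,0,0]],[5,[2.7,-2.2,121],[0,0,0]]]'
python3 -m handwheel '[[5,[0,0,-15],[0,0,0]],[5,[0,0,-30],[0,0,0]],[5,[0,0,-60],[0,0,0]],[5,[0,0,-100],[0,0,0]],[5,[0,0,-145],[0,0,0]],[5,[0,0,-145],[0,0,0]]]'
python3 - <<'E'
from go import *
from fit import line
p=state(); im,d=read_camera('top'); W=cloud('top',d); x,y,z=W[...,0],W[...,1],W[...,2]
np.save('t1.npy',d);cv2.imwrite('pics/t1.png',im[...,::-1])
im,d=read_camera('side'); W=cloud('side',d); x,y,z=W[...,0],W[...,1],W[...,2];cv2.imwrite('pics/s1.png',im[...,::-1])
m=(d>0)&(x>370)&(x<590)&(y>330)&(y<400)&(z>90)&(z<350); P=W[m]
line(P,'side'); print(np.percentile(P[:,2],[.5,5,50,95,99.5]))
for a,b in ((140,160),(180,200),(220,240)): print(np.median(P[(P[:,2]>a)&(P[:,2]<b)],0))
# low edge of panel
for a,b in ((410,440),(440,480),(480,520),(520,550)):
  Q=P[(P[:,0]>a)&(P[:,0]<b)]; print(a,np.percentile(Q[:,2],1))
print(p['joints'])
E
```

```text
time: 4.72
tcp_pos: [483.2, 366.5, 139.4]
tool_rot: [-3.136, 0.176, -0.002]
ft_force: [-0.2, 0.7, 6.4]
finger_gap: 0.132
time: 5.48
tcp_pos: [483.6, 366.7, 288.2]
tool_rot: [-3.133, 0.175, -0.011]
ft_force: [-0.3, 0.6, -2.7]
finger_gap: 0.132
side 5662 mean [482.4 372.7 247.7] rect c [484.  379.2] [ 42.9 160. ] dir deg -6.41340425599497 ends [404.  381.6] [563.3 363.7] z [161.1 249.6 326. ]
[157.8 166.8 249.6 323.8 327.1]
[477.3 372.5 158.4]
[482.  372.8 190.1]
[482.5 372.8 229.9]
410 158.98588792673854
440 159.19913399538663
480 159.3528971395544
520 159.40540922025752
[0.5 0.5 1.  0.  1.7 2.1]
```

```bash
python3 - <<'E'
from go import *
print(rel([527,76,288],frame(-9.85,.2)))
E
```

```text
(array([ 76.54, 283.37,  -4.37]), array([-1.91, -0.05,  0.57]))
```

```bash
python3 -m handwheel '[[5,[6,28,-4],[0,0,0]],[5,[17,68,-4],[0,0,0]],[5,[28,110,-4],[0,0,0.2]],[5,[40,152,-4],[0,0,0.4]],[5,[53,195,-4],[-0.3,0,0.57]],[5,[64,235,-4],[-0.9,0,0.57]],[5,[72,265,-4],[-1.4,0,0.57]],[5,[77,283,-4],[-1.9,0,0.57]],[5,[77,283,-4],[-1.9,0,0.57]],[5,[77,283,-4],[-1.9,0,0.57]]]'
cat > look.py <<'E'
import sys
from go import *
from fit import line
s=state()
u=np.array([.985,-.171,0]); n=np.array([.171,.985,0]); c=np.array([530.5,95,0])
print('t',s['time'],s['tcp_pos'],s['ft_force'],s['finger_gap'])
W=[]
for cam in ['side','top','wrist']:
    p=state(); im,d=read_camera(cam); w=cloud(cam,d,p); q=np.stack([(w-c)@u,(w-c)@n,w[...,2]],-1)[d>0]
    np.save(f'q_{cam}.npy',q); cv2.imwrite(f'pics/{cam}_{sys.argv[1]}.png',im[...,::-1])
    b=q[(abs(q[:,0])<97)&(abs(q[:,1])<15)&(q[:,2]>85)&(q[:,2]<105)]
    if len(b)>20: print(cam,'bar',len(b),b.mean(0),'y range',np.percentile(b[:,1],[2,98]),'slope',np.polyfit(b[:,0],b[:,1],1)[0],'ztop',np.percentile(b[:,2],95))
E
python3 look.py a
```

```text
time: 6.82
tcp_pos: [527.5, 77.1, 287.1]
tool_rot: [2.933, -0.252, -0.019]
ft_force: [0.4, 0.7, -2.8]
finger_gap: 0.131
t 6.825 [527.5  77.1 287.1] [ 0.4  0.7 -2.8] 0.1308593991013321
side bar 351 [-1.5  4.4 95. ] y range [-3.3 10.2] slope 0.0030438752351624535 ztop 99.52919004066466
wrist bar 1605 [ 7.8  0.2 95.9] y range [-5.7  5.8] slope -0.001437341896431733 ztop 97.86628274943956
```

```bash
python3 - <<'E'
from go import *
c=np.array([530.5,95]); n=np.array([.171,.985])
F=frame(-9.85,.2)
for k,z in ((-18,200),(-18,150),(-12,131)):
  print(rel([*(c+k*n),z],F))
E
```

```text
(array([ -0.74, -17.5 ,  85.91]), array([-0.02, -0.05,  0.  ]))
(array([ -1.02, -27.35, 134.93]), array([-0.02, -0.05,  0.  ]))
(array([ -1.12, -36.97, 152.38]), array([-0.02, -0.05,  0.  ]))
```

```bash
python3 -m handwheel '[[5,[-1,-7,35],[0,0,0]],[5,[-1,-14,70],[0,0,0]],[5,[-1,-21,103],[0,0,0]],[5,[-1,-27,133],[0,0,0]],[5,[-1,-32,142],[0,0,0]],[5,[-1,-37,152],[0,0,0]],[5,[-1,-37,152],[0,0,0]]]'
python3 look.py b; python3 - <<'E'
import numpy as np
np.set_printoptions(precision=1,suppress=True)
for cam in ['side','top','wrist']:
    q=np.load(f'q_{cam}.npy')
    for lo,hi in ((3,15),(20,40),(50,80),(100,130),(140,165)):
        b=q[(abs(q[:,0])<75)&(q[:,1]>-75)&(q[:,1]<35)&(q[:,2]>lo)&(q[:,2]<hi)]
        if len(b)>10: print(cam,lo,len(b),np.median(b,0),np.percentile(b[:,1],[5,95]))
E
```

```text
time: 7.85
tcp_pos: [528.9, 83.0, 131.6]
tool_rot: [2.932, -0.252, -0.016]
ft_force: [0.4, -0.1, -2.9]
finger_gap: 0.136
t 7.85 [528.9  83.  131.6] [ 0.4 -0.1 -2.9] 0.1359509236910338
side bar 561 [ 0.2 -1.8 96. ] y range [-14.5   9.7] slope -0.0025650202854549343 ztop 103.49852683544114
wrist bar 3074 [48.6  0.4 95.9] y range [-5.6  5.7] slope -0.003728665858675701 ztop 97.77575376905212
side 3 563 [-0.5  6.3 12.3] [-32.7  32.4]
side 20 273 [ -3.6 -26.7  30.3] [-30.  -23.2]
side 50 283 [ -2.3 -20.5  59. ] [-24.3 -17.2]
side 100 466 [ -2.   -9.2 115. ] [-13.6  -5.5]
side 140 376 [ -9.7  -1.9 151.1] [-6.3  9.6]
top 3 72 [ -0.3 -45.8   5.8] [-72.4 -43.1]
top 20 65 [-12.9 -40.2  31. ] [-42.3 -37.6]
top 50 106 [-17.4 -33.2  65.7] [-36.3 -30.3]
top 100 116 [-12.  -23.4 113. ] [-26.1 -20.4]
top 140 55 [ 44.8 -16.1 152. ] [-20.6 -13.3]
wrist 3 5405 [ 9.7 19.1 13.2] [ 3.8 33.4]
wrist 140 996 [ 12.6  -2.6 154.1] [-26.9   8.9]
```

View pics/side_b.png

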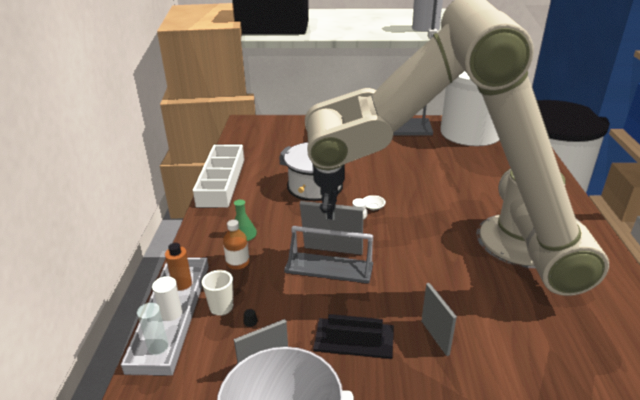

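The side picture shows the panel behind the crossbar at (228,333), tilted, with its foot just above the table. Next I lower it to the table and push it to the bar.

```bash
python3 -m handwheel '[[5,[0,-0.6,2.5],[0,0,0]],[5,[0,-0.6,2.5],[0,0,0]]]'
python3 -m handwheel '[[5,[0,-3,-0.6],[0,0,0]],[5,[0,-5,-1],[0,0,0]],[5,[0,-5,-1],[0,0,0]]]'
```

```text
time: 8.25
tcp_pos: [529.7, 82.7, 130.1]
tool_rot: [2.932, -0.253, -0.012]
ft_force: [1.5, -0.5, 5.6]
finger_gap: 0.134
time: 8.62
tcp_pos: [530.0, 86.9, 129.7]
tool_rot: [2.929, -0.251, -0.015]
ft_force: [0.2, -4.5, 6.6]
finger_gap: 0.135
```

```bash
python3 -m handwheel '[[5,[0,-1.5,-0.3],[0,0,0]],[5,[0,-1.5,-0.3],[0,0,0]]]'
python3 -m handwheel '[[5,[0,-1.5,-0.3],[0,0,0]],[5,[0,-1.5,-0.3],[0,0,0]]]'
```

```text
time: 8.88
tcp_pos: [530.2, 88.3, 129.6]
tool_rot: [2.929, -0.251, -0.015]
ft_force: [0.0, -4.9, 6.5]
finger_gap: 0.133
time: 9.12
tcp_pos: [530.3, 89.8, 129.6]
tool_rot: [2.929, -0.251, -0.016]
ft_force: [0.0, -5.0, 7.5]
finger_gap: 0.132
```

```bash
python3 -m handwheel '[[5,[0,-2,-0.4],[0,0,0]],[5,[0,-2,-0.4],[0,0,0]]]'; python3 look.py c; python3 - <<'E'
import numpy as np
np.set_printoptions(precision=1,suppress=True)
for cam in ['side']:
    q=np.load(f'q_{cam}.npy')
    for lo,hi in ((20,40),(50,80),(100,130)):
        b=q[(abs(q[:,0])<75)&(q[:,1]>-75)&(q[:,1]<35)&(q[:,2]>lo)&(q[:,2]<hi)]
        print(cam,lo,len(b),np.median(b,0),np.percentile(b[:,1],[5,95]))
E
```

```text
time: 9.38
tcp_pos: [530.6, 91.6, 129.6]
tool_rot: [2.929, -0.252, -0.016]
ft_force: [0.3, -6.6, 6.9]
finger_gap: 0.133
t 9.375 [530.6  91.6 129.6] [ 0.3 -6.6  6.9] 0.13282920028561285
side bar 519 [-1.5  1.5 96.6] y range [-8.5  9.4] slope 0.006281576659763636 ztop 103.77236735143256
wrist bar 1961 [48.6  2.5 95.7] y range [-4.2  5.8] slope -0.007029138851404623 ztop 97.66677537449556
side 20 275 [ -2.5 -19.3  30.7] [-22.4 -15.9]
side 50 388 [ -1.4 -11.5  63.9] [-15.9  -7.4]
side 100 472 [ -0.5  -0.7 114.1] [-5.1  3.5]
```

```bash
python3 -m handwheel '[[16,[0,0,0],[0,0,0]],[20,[0,0,0],[0,0,0]],[26,[0,0,0],[0,0,0]],[34,[0,0,0],[0,0,0]],[40,[0,0,0],[0,0,0]],[40,[0,0,0],[0,0,0]]]'; python3 look.py d; python3 - <<'E'
import numpy as np
np.set_printoptions(precision=1,suppress=True)
for cam in ['side','top']:
    q=np.load(f'q_{cam}.npy')
    for lo,hi in ((3,15),(20,40),(50,80),(100,130),(150,175)):
        b=q[(abs(q[:,0])<75)&(q[:,1]>-75)&(q[:,1]<35)&(q[:,2]>lo)&(q[:,2]<hi)]
        if len(b): print(cam,lo,len(b),np.median(b,0),np.percentile(b[:,1],[5,95]))
E
```

```text
time: 10.28
tcp_pos: [530.6, 92.8, 128.9]
tool_rot: [2.932, -0.253, -0.016]
ft_force: [0.2, -0.3, 0.3]
finger_gap: 0.47
t 10.275 [530.6  92.8 128.9] [ 0.2 -0.3  0.3] 0.46953084976420084
side bar 503 [-1.4  1.6 96.4] y range [-8.   9.6] slope 0.0037129938866615583 ztop 103.39660213549246
wrist bar 2995 [24.1  2.5 95.8] y range [-2.9  5.9] slope -0.007362230734115388 ztop 97.80116239087046
side 3 549 [ 2.9  7.6 12.6] [-25.5  32.5]
side 20 272 [  1.8 -19.   29.8] [-23.2 -15.6]
side 50 393 [  0.9 -11.6  63.3] [-15.5  -7. ]
side 100 412 [ -9.   -0.7 114. ] [-4.9  4.2]
side 150 387 [-15.8   8.  164.7] [ 0.  12.5]
top 3 89 [-17.8 -41.6   5.1] [-69.9 -35.5]
top 20 73 [-12.3 -32.6  30.1] [-34.9 -30.1]
top 50 110 [-19.7 -24.5  65.3] [-27.6 -21.3]
top 100 124 [-13.8 -14.  116.3] [-17.  -11.1]
top 150 77 [ 56.   -2.7 164.6] [-6.7  5.9]
```

View pics/wrist_d.png

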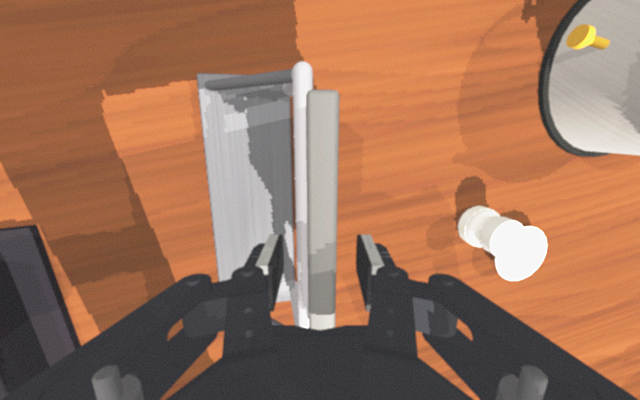

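Panel stands leaning (~0.21 rad) on the bar, centred; wrist picture shows both fingers clear of it, at columns 270 and 370. I back off and go over the handle.

```bash
python3 -m handwheel '[[40,[0,0,-15],[0,0,0]],[40,[0,0,-40],[0,0,0]],[40,[0,0,-80],[0,0,0]],[40,[0,0,-125],[0,0,0]],[40,[0,0,-125],[0,0,0]]]'
python3 - <<'E'
from go import *
print(rel([529,-257,235],frame(70.7)),state()['joints'])
E
```

```text
time: 11.05
tcp_pos: [535.1, 117.8, 254.6]
tool_rot: [2.933, -0.252, -0.006]
ft_force: [-0.4, -0.3, -0.8]
finger_gap: 0.472
(array([ 57.29, 359.26,  92.46]), array([  1.65,   1.22, -13.38])) [ 0.09  0.4   1.22 -0.19  1.57  1.84]
```

```bash
python3 -m handwheel '[[60,[6,36,9],[0.16,0.12,-1.34]],[60,[11,72,18],[0.33,0.24,-2.68]],[60,[17,108,28],[0.5,0.37,-4.01]],[60,[23,144,37],[0.66,0.49,-5.35]],[60,[29,180,46],[0.83,0.61,-6.69]],[60,[34,216,55],[0.99,0.73,-8.03]],[60,[40,251,65],[1.16,0.85,-9.37]],[60,[46,287,74],[1.32,0.98,-10.7]],[60,[52,323,83],[1.49,1.1,-12.04]],[60,[57,359,92],[1.65,1.22,-13.38]]]'
python3 -m handwheel '[[60,[0,0,0],[0,0,0]],[60,[0,0,0],[0,0,0]]]'
cat > hand.py <<'E'
import sys
from go import *
from fit import line
s=state(); im,d=read_camera('wrist'); cv2.imwrite(f'pics/w_{sys.argv[1]}.png',im[...,::-1]); W=cloud('wrist',d,s)
c=np.array([590,-280]); r=np.linalg.norm(W[...,:2]-c,axis=-1)
m=(d>0)&(r<90)&(W[...,2]>145)&(W[...,2]<165); dark=im.max(-1)<90
line(W[m&dark],'bar'); line(W[(d>0)&(r<90)&(W[...,2]>106)&(W[...,2]<118)],'lid')
print(s['time'],s['tcp_pos'],s['joints'])
E
python3 hand.py 1
```

```text
time: 12.3
tcp_pos: [526.7, -258.4, 231.3]
tool_rot: [-2.554, -1.819, 0.01]
ft_force: [1.0, -0.5, -0.3]
finger_gap: 0.699
time: 12.55
tcp_pos: [527.0, -256.7, 231.7]
tool_rot: [-2.56, -1.812, 0.01]
ft_force: [-0.0, 0.1, 0.7]
finger_gap: 0.706
bar 1364 mean [ 532.4 -255.1  156. ] rect c [ 531.7 -257.8] [98.8 10.3] dir deg -109.54788785587752 ends [ 548.  -211.2] [ 515.  -304.3] z [153.5 156.2 158. ]
lid 23605 mean [ 597.3 -270.9  113. ] rect c [ 590.2 -278.2] [176.2 179.8] dir deg 152.2579804313105 ends [ 675.  -311.7] [ 515.7 -228. ] z [111.6 113.  114.4]
12.55 [ 527.  -256.7  231.7] [-0.7  0.4  1.2 -0.   1.5 -0.3]
```

View pics/w_1.png

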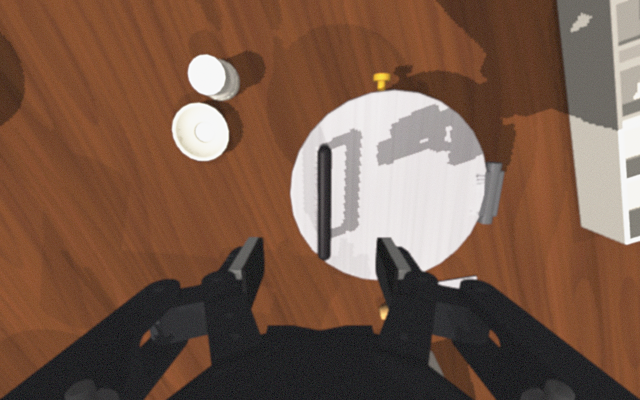

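The wrist picture shows the black bar from (150,323) to (255,323) with the hinge at (193,490). The fingers straddle the bar's line.

```bash
python3 - <<'E'
from go import *
print(rel([531.6,-257.8,132],frame(70.45)))
E
```

```text
(array([  0.29,   5.42, 100.06]), array([-0.07,  0.02,  0.03]))
```

```bash
python3 -m handwheel '[[60,[0.3,5.4,30],[0,0,0]],[60,[0.3,5.4,60],[0,0,0]],[60,[0.3,5.4,85],[0,0,0]],[60,[0.3,5.4,100],[0,0,0]],[60,[0.3,5.4,100],[0,0,0]]]'
python3 -m handwheel '[[5,[0,0,0],[0,0,0]],[5,[0,0,0],[0,0,0]],[5,[0,0,0],[0,0,0]],[5,[0,0,0],[0,0,0]],[5,[0,0,0],[0,0,0]],[5,[0,0,0],[0,0,0]]]'
```

```text
time: 13.22
tcp_pos: [531.7, -258.0, 132.0]
tool_rot: [-2.558, -1.815, 0.01]
ft_force: [-0.5, 0.2, -0.5]
finger_gap: 0.704
time: 13.98
tcp_pos: [529.8, -258.1, 133.3]
tool_rot: [-2.557, -1.813, 0.014]
ft_force: [-11.0, 3.6, 9.6]
finger_gap: 0.119
```

```bash
python3 -m handwheel '[[5,[0,-1.8,-0.8],[0,0,0]],[5,[0,-1.8,-0.8],[0,0,0]]]'
python3 -m handwheel '[[5,[0,0,-1],[0,0,0]],[5,[0,0.5,-3],[0.19,0,0]],[5,[0,1.2,-6.5],[0.38,0,0]],[5,[0,1.2,-6.5],[0.38,0,0]]]'
```

```text
time: 14.22
tcp_pos: [529.8, -258.1, 133.4]
tool_rot: [-2.559, -1.814, 0.01]
ft_force: [-2.7, -0.2, 1.4]
finger_gap: 0.118
time: 14.72
tcp_pos: [531.1, -258.5, 140.3]
tool_rot: [-2.532, -1.795, 0.047]
ft_force: [-4.9, 1.1, -1.2]
finger_gap: 0.115
```

```bash
python3 -m handwheel '[[5,[0,0.6,-3.2],[0.19,0,0]],[5,[0,1.2,-6.5],[0.38,0,0]],[5,[0,1.9,-9.7],[0.57,0,0]],[5,[0,2.6,-12.9],[0.76,0,0]],[5,[0,3.4,-16],[0.95,0,0]],[5,[0,4.3,-19.2],[1.15,0,0]],[5,[0,4.3,-19.2],[1.15,0,0]]]'
cat > fin.py <<'E'
import sys
from go import *
s=state(); print(s['time'],s['tcp_pos'],s['ft_force'],s['finger_gap'])
u=np.array([.985,-.171,0]); n=np.array([.171,.985,0]); c=np.array([530.5,95,0]); h=np.array([np.cos(np.radians(-19.6)),np.sin(np.radians(-19.6)),0]);g=np.array([-h[1],h[0],0]);L=np.array([589.8,-278.5,0])
for cam in ('top','side'):
    im,d=read_camera(cam); w=cloud(cam,d)[d>0]; cv2.imwrite(f'pics/{cam}_{sys.argv[1]}.png',im[...,::-1])
    q=np.stack([(w-L)@h,(w-L)@g,w[:,2]],-1)
    for sgn in (1,-1):
        b=q[(np.hypot(q[:,0],q[:,1])<85)&(sgn*q[:,1]>25)&(q[:,2]>108)&(q[:,2]<150)]
        if len(b)>50: p=np.polyfit(b[:,0],b[:,2],1); print(cam,sgn,'lid angle',-np.arctan(p[0]),len(b),'res',np.std(b[:,2]-np.polyval(p,b[:,0])))
    q=np.stack([(w-c)@u,(w-c)@n,w[:,2]],-1)
    b=q[(abs(q[:,0])<85)&(q[:,1]>-45)&(q[:,1]<0)&(q[:,2]>20)&(q[:,2]<85)]
    p=np.polyfit(b[:,2],b[:,1],1); print(cam,'panel x',np.percentile(b[:,0],[1,99]),'tilt',np.arctan(p[0]),'foot y',p[1], len(b))
E
python3 fin.py 9
```

```text
time: 15.6
tcp_pos: [536.2, -260.3, 159.7]
tool_rot: [-2.45, -1.736, 0.15]
ft_force: [-6.9, 1.1, -0.4]
finger_gap: 0.117
15.6 [ 536.22 -260.31  159.7 ] [-6.85  1.14 -0.4 ] 0.1165306609135495
top 1 lid angle 0.16599462450667238 469 res 2.34883276685518
top panel x [-49.92  75.52] tilt 0.2117591923594674 foot y -38.64092824648741 250
side 1 lid angle 0.16799341629778172 328 res 2.1605255080566157
side -1 lid angle 0.17138277987931508 191 res 1.7890499545035765
side panel x [-79.2   78.43] tilt 0.21234613614690528 foot y -25.407242041730214 864
```

View pics/side_9.png

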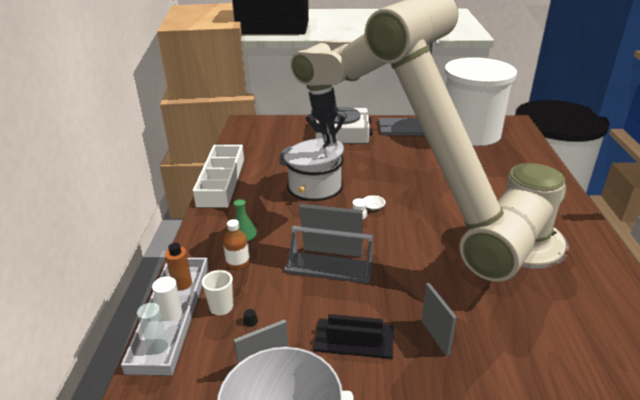

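The side picture shows the panel leaning on the bar at (230,333) and the gripper holding the lid ajar at (150,325). I hold still briefly, recheck and hand in.

```bash
python3 -m handwheel '[[5,[0,0,0],[0,0,0]],[5,[0,0,0],[0,0,0]],[5,[0,0,0],[0,0,0]],[5,[0,0,0],[0,0,0]],[5,[0,0,0],[0,0,0]],[5,[0,0,0],[0,0,0]]]'; python3 fin.py 10 && python3 -c "from station import job_done; print(job_done())"
```

```text
time: 16.45
tcp_pos: [536.2, -260.3, 159.6]
tool_rot: [-2.45, -1.737, 0.15]
ft_force: [-4.8, 0.1, -0.8]
finger_gap: 0.118
16.45 [ 536.2  -260.29  159.63] [-4.84  0.12 -0.78] 0.11776623006649686
top 1 lid angle 0.1653413758814757 468 res 2.3033568329782756
top panel x [-50.01  76.01] tilt 0.20958061782636594 foot y -38.51105153455189 250
side 1 lid angle 0.17073088722021476 318 res 1.6878009008398591
side -1 lid angle 0.16713274858790794 203 res 1.753487250764163
side panel x [-78.9  78.4] tilt 0.21780953042328596 foot y -25.728750785529087 861
the job is handed in; nothing more can be done
None
```

I took the 160 × 170 mm panel out of the rack, leaned it on the pot's side of the crossbar and let go. Then I gripped the lid by its bar, broke the seal and held it ajar. I handed the job in at about 16.5 s with the lid still in the grip; no verdict was reported.

- **Panel:** the last depth checks gave a tilt of about 0.21 rad. It is centred within about 2 mm of the bar's middle and its foot is roughly 32 mm out on the pot's side. It had not moved between the last two looks.
- **Lid:** the top and side cameras put the opening at 0.165–0.171 rad (about 3 cm at the lip), steady over the last 0.8 s.
- **Bystanders:** in the last side picture the flask, bottle, beaker, jar, stopper and dish still stood in place. I did not measure their positions again, and I did not check the spatula.
- **Not directly seen:** the 10–15 N gasket peak fell between force readings, so I judged the seal broken from the lid angle alone. A side force of about 5 N remained at the handle when I handed in, likely from a slight misalignment of the grip.

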